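# Sort the bag hardware

## Robot

A 6-joint arm with a two-finger parallel gripper is mounted at the origin on the work surface. World frame = base frame: x ahead of the robot, y to its left, z up, the work surface at z = 0. Lengths are in m, angles in rad, forces in N, time in s.
With the tool pointing down it reaches from about 0.275 to 0.825 m from the base axis. Payload 4.9 kg.
Tool frame: the origin (TCP) lies midway between the tips of the shut fingers; the grasp point (between the pads) lies 19 mm behind it; z points along the fingers, y is the line along which they close (so a half turn about z gives the same grasp; the last joint's range is limited). The gripper opens to 85 mm and grips with 20 to 120 N. Pads are 22 mm wide; open, the fingers measure 114 mm over their backs; the gripper's body (76 mm by 85 mm) begins 54 mm behind the grasp point. The pads swing forward as they close: fully open they stand 13 mm farther back than shut.
Start: joints at [-1.246, 0.326, -0.193, 1.052, 0, 1.437], TCP at [0.244, -0.493, 0.231] pointing down, gripper open.
Joint ranges: [-2.65, 2.65], [-0.97, 1.79], [-1.3, 1.35], [-1.93, 2.1], [-1.47, 1.37], [-3.14, 3.14]. Speed limits (rad/s): [2.57, 2.57, 3.14, 3.14, 3.14, 3.14].

## Interface

Orientations are given as a unit quaternion [x, y, z, w].
In Python, from plant import manip gives the robot as it stands. The module is installed in compiled form; this text tells all that it offers.
- The arm moves only by the tool send_rows, never from a script. Its argument "increments" is a list of rows, each a list of 5 numbers: the opening, from 0 (shut) to 1 (fully open), then the shift along the tool's x, y, z in fractions of the full range, 1 being 80 cm, then the turn about the tool's z in normalised numbers (1 is 180 degrees). A call has 1 to 20 rows; each row is the pose to reach, as a shift and turn from the pose commanded when the call began, along the tool's axes at that moment; what a row does not reach only later rows make up. A row lasts 1/12 s, in which the tool goes at most 41.7 mm and 7.16 degrees, less where a joint would pass 70% of its speed; a pose out of reach is approached as far as the arm can. No shift or turn number may pass 1 either way. A call with a gripper value outside its range is refused whole. The fingers move at their own pace and stop on an object; "newtons" is the grip in N (left out, the last holds). Time passes only in rows, so rows that repeat a pose let the fingers close. It gives the time, the measured TCP pose, the force, the opening and the grip force at its end, in the units of the state.
- manip.state(): the state, without advancing time (a new reading comes with each control period).
- manip.get_image(name): name is "scene" or "top"; returns a dict with "image" (480x640x3 uint8, blue, green, red), "z_map" (480x640 float32, m along the optical axis (not along the pixel's ray), 0 where there is no reading), "intrinsics" (3x3 intrinsics, pixels), "T" (4x4, takes a point from camera to world coordinates). Camera axes: x right, y up, looking along -z (the intrinsics and any distortion apply to the point x, -y, -z); pixel columns grow to the right and rows downward; lengths in m; the calibration is good to about 2 mm. A picture is of the moment at which its call begins.
- manip.finish_job(): hands the job in; it is judged then, once.
The state is a dict: "time_s": time; "joints": joint angles; "dq": joint speeds; "joint_torque": joint torques, N m; "ee_pos": TCP position; "tcp_rot": TCP orientation; "force": force on the tool from outside, world axes, zero at the start; "ft_torque": the same for the moment, N m; "gripper_width": opening from 0.0 (shut) to 1.0 (fully open); "finger_force": force on a finger pad.
Only numpy, scipy, OpenCV 4.12 (cv2) and the standard library are available. Lean on these libraries where they do the work, as an engineer would, in place of code of your own. Each camera call takes 0.05 s, during which the arm holds its last target. There are 200 camera calls.

## Task

Sort the loose brass bag hardware - the O-ring, the strap loop and the bag foot on the mat and the snap hook in the carousel - each into the blue tray whose rear ledge carries a sample of the same kind. Before taking the snap hook out, turn the carousel (it has a peg to turn it by) so that the hook's bay comes round to face the pointer on the stand, with the hook still lying in it. Leave every piece lying on the floor of its own tray, the bag foot standing on its base.

Things in the scene. Friction and masses are not known exactly. Their poses are not given: they have to be found in the camera images.
- ring: Brass O-ring with straight sides, 40 mm outer diameter, 28 mm hole, 10 mm tall, lying flat on the work mat. Origin: its centre, on the underside; z up. Grip it across the outside.
- loop: Brass rectangular strap loop (open frame) lying flat on the mat: 46 mm along its x, 26 mm along its y, 9 mm tall, frame bars 5 mm wide. Origin: centre of the opening, on the underside; z up.
- foot: Brass bag foot, a small domed stud standing on the mat: 24 mm diameter with straight sides to 11 mm, 16 mm tall in all. Origin: centre of its underside; z up.
- hook: Brass snap hook lying flat in one bay of the carousel, 64 mm long along its x (hook at +x, strap eye at -x), 10 mm tall. Its middle is a plain block 24 mm long (x), 14 mm wide (y): the place to grip. Origin: centre of that block, on the underside; z up.
- tray_ring: Fixed blue open tray, 110 mm (its x) by 90 mm (its y) outside, walls 14 mm high and 3 mm thick, floor 3 mm thick. Origin: centre of this part's underside; z up. Behind it (its x +55 to +99 mm, away from the robot) a solid ledge, 14 mm high, carries a fixed sample of its kind: an O-ring.
- tray_loop: Fixed blue open tray, 110 mm (its x) by 90 mm (its y) outside, walls 14 mm high and 3 mm thick, floor 3 mm thick. Origin: centre of this part's underside; z up. Behind it (its x +55 to +99 mm, away from the robot) a solid ledge, 14 mm high, carries a fixed sample of its kind: a rectangular strap loop.
- tray_foot: Fixed blue open tray, 110 mm (its x) by 90 mm (its y) outside, walls 14 mm high and 3 mm thick, floor 3 mm thick. Origin: centre of this part's underside; z up. Behind it (its x +55 to +99 mm, away from the robot) a solid ledge, 14 mm high, carries a fixed sample of its kind: a round domed bag foot.
- tray_hook: Fixed blue open tray, 110 mm (its x) by 90 mm (its y) outside, walls 14 mm high and 3 mm thick, floor 3 mm thick. Origin: centre of this part's underside; z up. Behind it (its x +55 to +99 mm, away from the robot) a solid ledge, 14 mm high, carries a fixed sample of its kind: a snap hook.
- stand: Fixed steel disc, 200 mm wide, 12 mm tall, under the turntable. Origin: on the mat on the turning axis; z up. A flat aluminium pointer with a diamond end sticks out along its -x (robot's side) past the turntable's rim, to 177 mm from the axis. The hook's bay faces the pointer when the x axes of turntable and stand agree. The turntable turns both ways (0.1 N m friction) and stays where left.
- turntable: Grey revolving tray, 260 mm wide. Origin: on its axis at its underside, 12 mm above the mat; z up. Bay floors at z 8 mm; rim and 3 dividers (at 0, 120, -120 degrees from its x) up to 18, hub (36 wide) to 28. Bay round its -x holds the snap hook, about 72 mm from the axis; the others hold fixed stock to z 22. Round black turning peg, 14 mm thick, at x = +85 mm, its top at z 58 mm.

How it is judged:
On the way:
1. the carousel is turned so that the bay with the snap hook faces the pointer (within about 12 degrees), the hook still lying in it (x of hook in the frame of stand below -0.035 m and x of hook in the frame of turntable between -0.13 and -0.025 m and y of hook in the frame of turntable between -0.09 and 0.09 m and z of hook in the frame of turntable below 0.016 m and angle between the x axis of turntable and the x axis of stand, either way round below 0.22 rad and angular speed of turntable below 0.1 rad/s), for 0.2 s.
At the end, for the whole second after the job is handed in: Each of the four pieces lies released and at rest in the tray with its own sample: origin within 46 mm (tray x) and 36 mm (tray y) of the tray centre, under 15 mm above the tray underside; the foot stands upright (within 0.3 rad); the carousel is still (x of ring in the frame of tray_ring between -0.046 and 0.046 m and y of ring in the frame of tray_ring between -0.036 and 0.036 m and z of ring in the frame of tray_ring below 0.015 m and linear speed of each of ring, loop, foot, hook below 0.03 m/s and contact force between each of ring, loop, foot, hook and the fingers below 0.05 N and x of loop in the frame of tray_loop between -0.046 and 0.046 m and y of loop in the frame of tray_loop between -0.036 and 0.036 m and z of loop in the frame of tray_loop below 0.015 m and x of foot in the frame of tray_foot between -0.046 and 0.046 m and y of foot in the frame of tray_foot between -0.036 and 0.036 m and z of foot in the frame of tray_foot below 0.015 m and x of hook in the frame of tray_hook between -0.046 and 0.046 m and y of hook in the frame of tray_hook between -0.036 and 0.036 m and z of hook in the frame of tray_hook below 0.015 m and angle between foot's own z axis and vertical below 0.3 rad and angular speed of turntable below 0.05 rad/s); the robot touches nothing.
It also fails if it takes over 104 s, if anything falls off the work surface, if the arm or the gripper's body presses on something with over 40 N, if the wrist force passes 120 N, or if a joint passes its speed limit or range.

## Working session

There is one attempt and no reset: what is moved stays moved. The work goes in short steps, Python scripts to look and compute and a tool call to move; the robot and the scene stay as the last step left them, time stands still between calls to the robot, and variables do not carry over. Pictures are saved under pics/ and viewed, at most 14 in all, crops included, and the job is handed in when it is done.

Besides the shell and the picture viewer there is one more tool, called after "Emit:" by a JSON object that holds its "fn" and its "kwargs", one argument or row to a line. send_rows: Moves the arm, as the interface text tells. Its arguments: {"type":"object","properties":{"increments":{"type":"array","items":{"type":"array","items":{"type":"number"}}},"newtons":{"type":"number"}},"required":["increments"]}

```bash
mkdir -p pics; cat > h.py <<'E'
import numpy as np, cv2
from plant import manip
def grab(name,tag):
    d=manip.get_image(name); np.savez(f'pics/{tag}.npz',**d); cv2.imwrite(f'pics/{tag}.png',d['image']); return d
def load(tag): return dict(np.load(f'pics/{tag}.npz'))
def ray(d,uv):
    K=d['intrinsics'];T=d['T'];uv=np.atleast_2d(uv).astype(float)
    x=(uv[:,0]-K[0,2])/K[0,0]; y=(uv[:,1]-K[1,2])/K[1,1]
    return T[:3,3],np.c_[x,-y,-np.ones(len(x))]@T[:3,:3].T
def plane(d,uv,z):
    o,r=ray(d,uv); return o+r*((z-o[2])/r[:,2])[:,None]
def depthpts(d):
    v,u=np.mgrid[:480,:640]; o,r=ray(d,np.c_[u.ravel(),v.ravel()])
    return (o+r*d['z_map'].reshape(-1,1)).reshape(480,640,3)
E
python3 - <<'E'
from h import *
print(manip.state())
for n in('scene','top'):
    d=grab(n,n+'0'); print(n,d['intrinsics'],d['T'],d.keys())
E
```

```text
{'time_s': 0.0, 'joints': array([-1.24623484e+00,  3.26929411e-01, -1.93586494e-01,  1.05199864e+00,
       -5.29176644e-06,  1.43658966e+00]), 'dq': array([ 2.27648257e-04,  3.34223600e-04, -6.43770709e-05, -3.60320971e-04,
       -2.34262043e-03,  1.51044828e-03]), 'joint_torque': array([ 2.64143127e-04, -4.43397653e+01,  2.62438917e+01,  1.55616441e-02,
        1.27923809e-05, -6.04104756e-06]), 'ee_pos': array([ 0.24338254, -0.49257025,  0.23050872]), 'tcp_rot': array([ 9.73806267e-01,  2.27377695e-01, -8.42782727e-05, -8.54969208e-04]), 'force': array([ 0.32390886, -0.03060011, -0.75028296]), 'ft_torque': array([0.01394067, 0.00494239, 0.01979971]), 'finger_force': 0.0, 'gripper_width': 0.996294045056523}
scene [[534.83209788   0.         314.96680951]
 [  0.         534.83209788 237.50642231]
 [  0.           0.           1.        ]] [[ 0.384777   -0.55287031  0.7391083   1.26259039]
 [ 0.92299113  0.23553261 -0.30432181 -0.2930842 ]
 [-0.00583361  0.79928644  0.60092192  0.63971252]
 [ 0.          0.          0.          1.        ]] dict_keys(['image', 'z_map', 'intrinsics', 'T'])
top [[587.98455514   0.         315.93835482]
 [  0.         587.98455514 244.73663546]
 [  0.           0.           1.        ]] [[-8.04289480e-04  9.94141069e-01 -1.08087411e-01  4.10620704e-01]
 [-9.99985197e-01 -2.17905121e-04  5.43679545e-03  4.68603685e-02]
 [ 5.38138884e-03  1.08090184e-01  9.94126528e-01  1.08967785e+00]
 [ 0.00000000e+00  0.00000000e+00  0.00000000e+00  1.00000000e+00]] dict_keys(['image', 'z_map', 'intrinsics', 'T'])
```

View pics/top0.png

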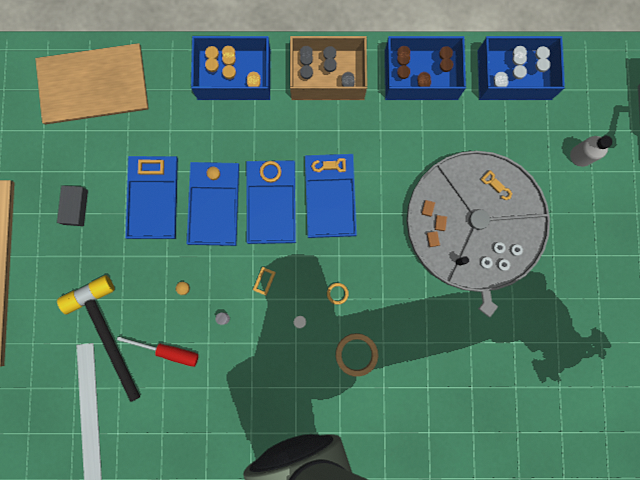

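View pics/scene0.png

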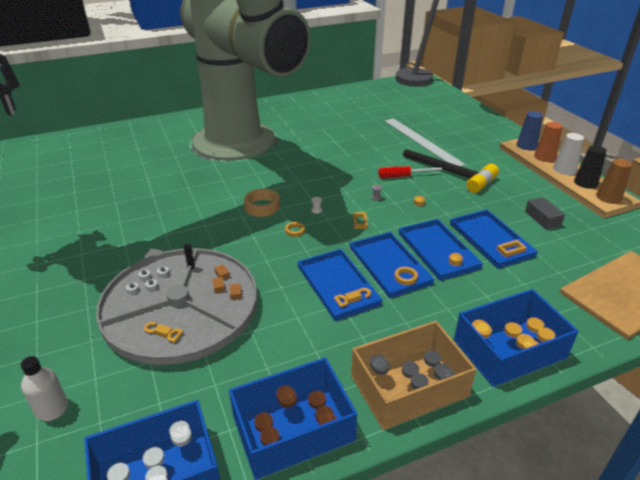

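The top view shows the foot at (182,288), the loop at (263,281), the ring at (338,293) and the hook at (496,185). The carousel hub is at (478,218), its peg at (461,261) and the pointer at (488,303). From left to right the trays carry loop (152,197), foot (213,205), ring (271,202) and hook (330,196), and the scene view agrees. The brass things on the right and in the rear boxes are not part of the job.

```bash
cat > m.py <<'E'
from h import *
def brass(d,sh=(12,110)):
    hsv=cv2.cvtColor(d['image'],cv2.COLOR_BGR2HSV); return cv2.inRange(hsv,(12,110,70),(30,255,255))
def blue(d):
    hsv=cv2.cvtColor(d['image'],cv2.COLOR_BGR2HSV); return cv2.inRange(hsv,(105,120,40),(125,255,255))
def blobs(m,amin=40):
    cs,_=cv2.findContours(m,cv2.RETR_EXTERNAL,cv2.CHAIN_APPROX_NONE)
    return [c for c in cs if cv2.contourArea(c)>amin]
def triang(pairs):
    A=np.zeros((3,3));b=np.zeros(3)
    for d,uv in pairs:
        o,r=ray(d,uv); r=r[0]/np.linalg.norm(r[0]); P=np.eye(3)-np.outer(r,r); A+=P;b+=P@o
    return np.linalg.solve(A,b)
E
python3 - <<'E'
from m import *
np.set_printoptions(precision=4,suppress=True)
for n in('top0','scene0'):
    d=load(n); P=depthpts(d)
    print(n)
    for c in blobs(brass(d)):
        m=np.zeros((480,640),np.uint8); cv2.drawContours(m,[c],-1,255,-1); m&=brass(d)
        q=P[m>0]; (cx,cy),(w,h),a=cv2.minAreaRect(c)
        print('brass',np.round([cx,cy,w,h,a],1),'zq',np.percentile(q[:,2],[5,50,90]),'mean',np.median(q,0))
    for c in blobs(blue(d),400):
        r=cv2.minAreaRect(c); print('blue',np.round(r[0],1),np.round(r[1],1),r[2], plane(d,cv2.boxPoints(r),.014)[:,:2].round(3).tolist())
E
```

```text
top0
brass [356.5 354.5  41.   41.   90. ] zq [0.0212 0.0245 0.0269] mean [ 0.3284 -0.0307  0.0245]
brass [ 67.9 302.8  18.3  20.6  63.4] zq [0.0201 0.0308 0.0343] mean [0.421  0.486  0.0308]
brass [337. 293.  20.  20.  90.] zq [0.0034 0.0102 0.0121] mean [0.4391 0.0006 0.0102]
brass [182. 288.  12.  12.  90.] zq [0.0049 0.0137 0.0171] mean [0.4482 0.285  0.0137]
brass [100.9 286.8  18.3  22.4  63.4] zq [0.0139 0.0299 0.0344] mean [0.4499 0.4273 0.0299]
brass [263.9 280.6  14.7  25.3  21.8] zq [0.0007 0.0085 0.0113] mean [0.4615 0.1381 0.0085]
brass [432.9 238.7  14.2  10.   79.7] zq [0.029  0.0322 0.0343] mean [ 0.5362 -0.1711  0.0322]
brass [440.5 222.8   9.9  14.4   6.3] zq [0.0282 0.0327 0.0353] mean [ 0.5654 -0.186   0.0327]
brass [427.8 207.9   9.7  14.6  14. ] zq [0.0282 0.0316 0.0342] mean [ 0.5931 -0.1631  0.0316]
brass [  8.3 257.5   1.9 151.2   3.2] zq [-0.0003  0.0033  0.0072] mean [0.5093 0.6092 0.0033]
brass [  5. 273. 184.  10.  90.] zq [0.0118 0.0152 0.0178] mean [0.5419 0.6132 0.0152]
brass [497.  186.   33.9  12.7  45. ] zq [0.0229 0.0287 0.0318] mean [ 0.6377 -0.28
[... 4961 characters left out ...]
 [0.689, 0.274], [0.734, 0.18]]
blue [492.3 237.8] [86.9 38.3] 41.18592834472656 [[0.554, 0.286], [0.484, 0.397], [0.698, 0.39], [0.745, 0.293]]
blue [580.9  89.3] [57.6 57.6] 18.434947967529297 [[0.179, 0.866], [-0.173, 1.259], [0.042, 1.29], [0.331, 0.915]]
blue [623.   92.5] [107.  32.] 90.0 [[-0.232, 1.53], [-0.183, 1.64], [0.459, 0.916], [0.428, 0.843]]
blue [601.3  20.4] [62.9 62.6] 18.434946060180664 [[-0.289, 1.362], [-1.047, 2.2], [-0.608, 2.133], [-0.033, 1.388]]
blue [538.5   8.6] [48.7 29.6] 14.03624439239502 [[-0.626, 1.399], [-1.043, 1.781], [-0.758, 1.822], [-0.409, 1.458]]
blue [155.5  14. ] [28. 51.] 90.0 [[-1.604, -0.063], [-1.504, 0.162], [-1.036, 0.068], [-1.121, -0.124]]
```

```bash
cat > meas.py <<'E'
from m import *
import sys
np.set_printoptions(precision=4,suppress=True)
def outline(d,near,z):
    c=min(blobs(brass(d)),key=lambda c:np.linalg.norm(np.array(cv2.minAreaRect(c)[0])-near))
    p=plane(d,c.reshape(-1,2),z)[:,:2]
    r=cv2.minAreaRect((p*1e3).astype(np.float32)); return c,r,cv2.minEnclosingCircle((p*1e3).astype(np.float32))
if __name__=='__main__':
    t,s=load('top0'),load('scene0')
    for n,a,b,z in(('ring',(337,293),(295,229),.01),('loop',(264,281),(360,220),.009),('foot',(182,288),(419,200),.011),('hook',(497,186),(162,332),.03)):
        for d,uv in((t,a),(s,b)):
            c,r,ci=outline(d,uv,z); print(n,np.round(r[0]+r[1]+(r[2],),1),'circ',np.round(ci[0]+(ci[1],),1),'mid',np.round(cv2.minAreaRect(c)[0],1))
        m=[cv2.minAreaRect(outline(d,uv,z)[0])[0] for d,uv in((t,a),(s,b))]
        print('  tri',triang([(t,m[0]),(s,m[1])]))
    # carousel: depth
    P=depthpts(t); Q=depthpts(s)
    for d,PP in((t,P),(s,Q)):
        reg=(abs(PP[...,0]-.56)<.15)&(abs(PP[...,1]+.25)<.16)
        dark=(d['image'].max(2)<60)&reg&(PP[...,2]>.045)
        hub=reg&(PP[...,2]>.036)&(PP[...,2]<.046)
        print('peg',PP[dark].mean(0) if dark.any() else None,dark.sum(),np.percentile(PP[dark][:,2],[5,95]))
        k=hub&(np.hypot(PP[...,0]-.575,PP[...,1]+.253)<.03)
        print('hub',PP[k].mean(0),k.sum())
    g=t['image'].astype(int); hsv=cv2.cvtColor(t['image'],cv2.COLOR_BGR2HSV)
    m=((hsv[...,1]<60)&(P[...,2]>.024)&(np.hypot(P[...,0]-.57,P[...,1]+.25)<.16)).astype(np.uint8)*255
    c=max(blobs(m),key=cv2.contourArea); e=plane(t,cv2.convexHull(c).reshape(-1,2),.03)[:,:2]
    print('rim ell',cv2.fitEllipse((e*1e3).astype(np.float32)))
    # pointer tip
    m=((hsv[...,1]<60)&(hsv[...,2]>70)).astype(np.uint8)[285:325,470:510]
    v,u=np.nonzero(m); print('pointer tip',u[v==v.max()].mean()+470,v.max()+285, plane(t,[u[v==v.max()].mean()+470,v.max()+285],.012))
E
python3 meas.py; python3 -c "
from h import *
a=load('top0')['image'][140:330,395:565];b=load('scene0')['image'][235:370,85:270]
a=cv2.resize(a,(510,570));b=cv2.resize(b,(280,204));c=np.zeros((570,790,3),np.uint8);c[:,:510]=a;c[:204,510:]=b
cv2.imwrite('pics/car.png',c)"
```

```text
ring [439.1   2.4  36.7  36.5  89.8] circ [439.1   2.1  19.5] mid [337. 293.]
ring [443.8  -0.2  38.8  50.   84.5] circ [443.8  -0.2  25.7] mid [294.8 228.8]
  tri [0.4392 0.0021 0.0053]
loop [462.1 136.7  27.1  46.2  68.3] circ [462.1 136.7  25.1] mid [263.9 280.6]
loop [467.3 134.1  27.   57.2  67.8] circ [467.  133.7  30.5] mid [359.9 220.2]
  tri [0.4623 0.137  0.004 ]
foot [448.4 285.9  22.1  21.9  90. ] circ [448.9 285.5  12.2] mid [182. 288.]
foot [454.6 282.2  21.4  37.   59. ] circ [454.6 282.2  19. ] mid [419.  200.5]
  tri [0.4484 0.2868 0.0061]
hook [ 634.4 -291.4   62.    24.    43.6] circ [ 634.2 -290.4   31.7] mid [497. 186.]
hook [ 640.7 -293.6   63.1   26.6   44.6] circ [ 642.  -294.6   32.1] mid [162.4 331.6]
  tri [ 0.6358 -0.2935  0.0227]
peg [ 0.4944 -0.2156  0.0653] 71 [0.049  0.0725]
hub [ 0.5716 -0.2538  0.0403] 306
peg [ 0.4997 -0.2195  0.0608] 106 [0.0467 0.0705]
hub [ 0.5745 -0.2567  0.0398] 279
rim ell ((571.8047485351562, -254.27821350097656), (258.2376403808594, 259.96783447265625), 30.367204666137695)
pointer tip 489.0 316 [[ 0.3971 -0.2743  0.012 ]]
```

View pics/car.png

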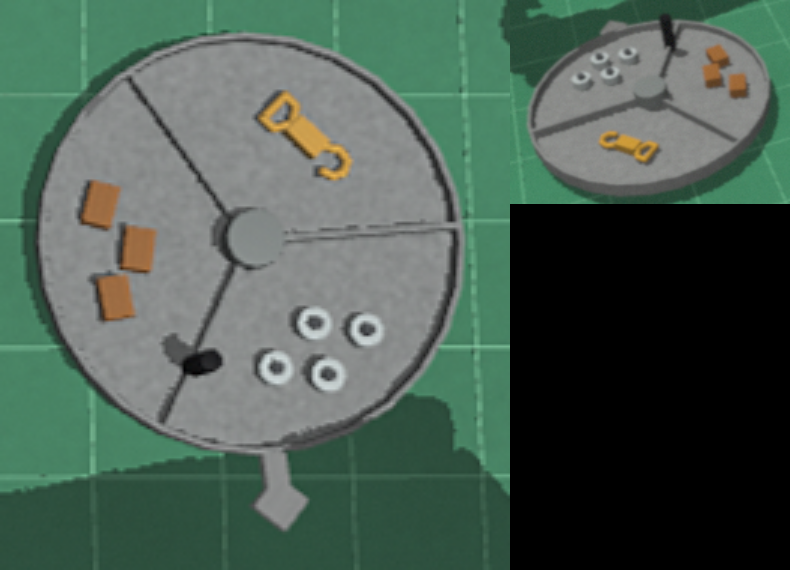

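The carousel crop puts the hub centre at about (254,237) in its left panel, the peg at (202,361), the pointer tip at (285,530) and the hook block at (308,137). The hook lies in the far-right bay. The peg has to go clockwise by about 148° from above, from world angle 154° to 6.4°.

```bash
cat > mv.py <<'E'
from h import *
from scipy.spatial.transform import Rotation as R
def show(*targets):
    s=manip.state(); q=R.from_quat(s['tcp_rot']); M=q.as_matrix(); yaw=np.arctan2(M[1,0],M[0,0]); p=s['ee_pos']
    print('t',s['time_s'],'pos',p.round(4),'yaw',round(yaw,3),'j',s['joints'].round(2),'F',s['force'].round(1),'w',round(s['gripper_width'],3),s['finger_force'])
    for x,y,z,a in targets:
        t=-(a-yaw) ; t=(t+np.pi)%(2*np.pi)-np.pi
        print((M.T@(np.array([x,y,z])-p)*100).round(2),round(t,3))
E
python3 - <<'E'
from mv import *
d=np.deg2rad(154)
x,y=.572+.085*np.cos(d),-.2545+.085*np.sin(d)
print(x,y)
show((x,y,.13,d),(x,y,.045,d))
E
```

```text
0.49560250606457074 -0.21723845252292842
t 0.1 pos [ 0.2434 -0.4926  0.2306] yaw 0.459 j [-1.25  0.33 -0.19  1.05  0.    1.44] F [-0.6  0.5  0.4] w 1.001 0.0
[ 34.8  -13.5   10.09] -2.229
[ 34.8  -13.49  18.59] -2.229
```

Units first: shifts go in shares of 80 cm and turns go in shares of 180 degrees. So 34.8 cm / 80 = 0.435, -13.5 cm / 80 = -0.1688, -2.23 rad / 3.1416 = -0.7098.

Emit:
{"fn": "send_rows", "kwargs": {
  "increments": [
    [1,0.435,-0.1688,0.125,-0.7098],
    [1,0.435,-0.1688,0.125,-0.7098],
    [1,0.435,-0.1688,0.125,-0.7098],
    [1,0.435,-0.1688,0.125,-0.7098],
    [1,0.435,-0.1688,0.125,-0.7098],
    [1,0.435,-0.1688,0.125,-0.7098],
    [1,0.435,-0.1688,0.125,-0.7098],
    [1,0.435,-0.1688,0.125,-0.7098],
    [1,0.435,-0.1688,0.125,-0.7098],
    [1,0.435,-0.1688,0.125,-0.7098],
    [1,0.435,-0.1688,0.125,-0.7098],
    [1,0.435,-0.1688,0.125,-0.7098],
    [1,0.435,-0.1688,0.125,-0.7098],
    [1,0.435,-0.1688,0.125,-0.7098],
    [1,0.435,-0.1688,0.125,-0.7098],
    [1,0.435,-0.1688,0.125,-0.7098],
    [1,0.435,-0.1688,0.125,-0.7098],
    [1,0.435,-0.1688,0.125,-0.7098],
    [1,0.435,-0.1688,0.125,-0.7098],
    [1,0.435,-0.1688,0.125,-0.7098]
  ],
  "newtons": 20
}}

```text
time_s: 1.77
ee_pos: [0.4956, -0.2178, 0.131]
tcp_rot: [0.226, 0.974, 0.0, -0.0]
force: [0.4, -0.4, -0.2]
gripper_width: 1.003
finger_force: 0.0
```

```bash
python3 - <<'E'
from mv import *
show((.4956,-.2172,.045,2.688))
E
```

```text
t 1.7667 pos [ 0.4956 -0.2178  0.131 ] yaw 2.686 j [-0.55  0.4  -0.36  0.81 -0.   -0.09] F [ 0.4 -0.4 -0.2] w 1.003 0.0
[0.02 0.06 8.6 ] -0.002
```

Converted, 8.6 cm / 80 = 0.1075, 8 cm / 80 = 0.1.

Emit:
{"fn": "send_rows", "kwargs": {
  "increments": [
    [1,0,0,0.0313,0],
    [1,0,0.0013,0.0625,0],
    [1,0,0.0013,0.0875,0],
    [1,0,0.0013,0.1,0],
    [1,0,0.0013,0.1075,0],
    [0.6,0,0.0013,0.1075,0],
    [0.3,0,0.0013,0.1075,0],
    [0,0,0.0013,0.1075,0],
    [0,0,0.0013,0.1075,0],
    [0,0,0.0013,0.1075,0],
    [0,0,0.0013,0.1075,0],
    [0,0,0.0013,0.1075,0],
    [0,0,0.0013,0.1075,0],
    [0,0,0.0013,0.1075,0]
  ],
  "newtons": 20
}}

```text
time_s: 2.93
ee_pos: [0.4967, -0.2173, 0.046]
tcp_rot: [0.224, 0.974, -0.0, 0.001]
force: [-1.5, -0.0, 6.3]
gripper_width: 0.155
finger_force: 21.2
```

```bash
python3 - <<'E'
from mv import *
c=np.array([.572,-.2545])
L=[]
for a in list(np.deg2rad(np.linspace(154,80,17)))[1:]:
    L.append((*(c+.085*np.array([np.cos(a),np.sin(a)])),.0455,a))
show(*L)
E
```

```text
t 2.9333 pos [ 0.4967 -0.2173  0.046 ] yaw 2.689 j [-0.55  0.51 -0.45  0.62  0.   -0.1 ] F [-1.5 -0.   6.3] w 0.155 21.1796772480011
[0.08 0.64 0.05] 0.082
[-0.01  1.33  0.05] 0.162
[-0.14  2.    0.05] 0.243
[-0.34  2.66  0.05] 0.324
[-0.58  3.3   0.05] 0.405
[-0.88  3.92  0.05] 0.485
[-1.22  4.51  0.05] 0.566
[-1.61  5.07  0.05] 0.647
[-2.05  5.6   0.05] 0.727
[-2.52  6.1   0.06] 0.808
[-3.04  6.55  0.06] 0.889
[-3.59  6.96  0.06] 0.97
[-4.17  7.33  0.06] 1.05
[-4.78  7.64  0.06] 1.131
[-5.41  7.91  0.06] 1.212
[-6.06  8.12  0.06] 1.293
```

Converted, 8.1 cm / 80 = 0.1013, 6.55 cm / 80 = 0.0819, 1.05 rad / 3.1416 = 0.3342.

Emit:
{"fn": "send_rows", "kwargs": {
  "increments": [
    [0,0,0.0038,0,0.0127],
    [0,0,0.0088,0,0.0255],
    [0,0,0.0163,0,0.0509],
    [0,-0.0019,0.025,0,0.0764],
    [0,-0.0044,0.0331,0,0.1019],
    [0,-0.0075,0.0413,0,0.1273],
    [0,-0.0113,0.0488,0,0.1528],
    [0,-0.015,0.0563,0,0.1783],
    [0,-0.02,0.0631,0,0.2037],
    [0,-0.0256,0.07,0,0.2324],
    [0,-0.0313,0.0763,0,0.2578],
    [0,-0.0381,0.0819,0,0.2833],
    [0,-0.045,0.0869,0,0.3088],
    [0,-0.0519,0.0913,0,0.3342],
    [0,-0.06,0.0956,0,0.3597],
    [0,-0.0675,0.0988,0,0.3852],
    [0,-0.0719,0.1,0,0.3979],
    [0,-0.0756,0.1013,0,0.4106]
  ]
}}

```text
time_s: 4.43
ee_pos: [0.587, -0.1706, 0.046]
tcp_rot: [0.766, 0.643, 0.001, 0.0]
force: [0.0, 0.7, 6.1]
gripper_width: 0.152
finger_force: 21.3
```

```bash
python3 - <<'E'
from mv import *
grab('top','top1')
c=np.array([.572,-.2545])
s=manip.state()['ee_pos'][:2]-c; a0=np.degrees(np.arctan2(s[1],s[0])); print(a0,np.hypot(*s))
L=[]
for a in list(np.deg2rad(np.linspace(a0,6.4,17)))[1:]:
    L.append((*(c+.085*np.array([np.cos(a),np.sin(a)])),.0455,a))
show(*L)
E
```

```text
79.4701213863067 0.0852296917627907
t 4.4833 pos [ 0.5876 -0.1707  0.0461] yaw 1.396 j [-0.4   0.61 -0.25  0.71  0.    1.34] F [1.8 1.8 5.3] w 0.151 21.284019649028778
[-0.06  0.68  0.06] 0.089
[-0.14  1.35  0.06] 0.168
[-0.28  2.01  0.06] 0.248
[-0.47  2.66  0.06] 0.328
[-0.72  3.29  0.06] 0.407
[-1.01  3.9   0.06] 0.487
[-1.35  4.49  0.07] 0.567
[-1.74  5.04  0.07] 0.646
[-2.17  5.57  0.07] 0.726
[-2.64  6.06  0.07] 0.806
[-3.14  6.51  0.07] 0.886
[-3.68  6.91  0.07] 0.965
[-4.26  7.28  0.07] 1.045
[-4.86  7.59  0.07] 1.125
[-5.48  7.86  0.07] 1.204
[-6.12  8.08  0.07] 1.284
```

View pics/top1.png

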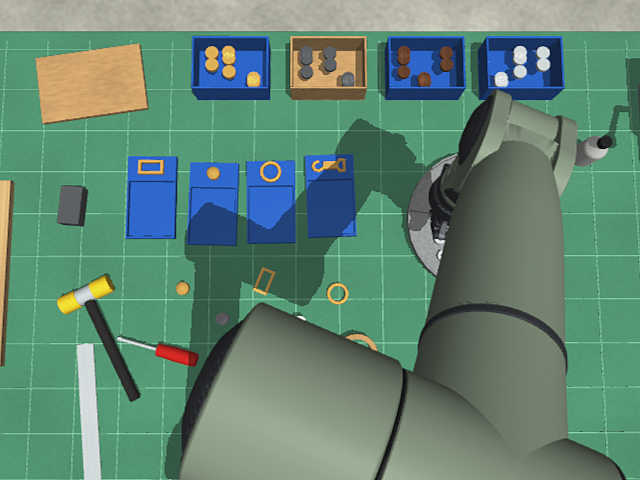

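The arm hides most of the carousel (around 450-560, 100-290). The mat pieces are undisturbed and the peg is still gripped (width 0.15), so I'll carry on round the arc.

Converted, 8.1 cm / 80 = 0.1013, -1.35 cm / 80 = -0.0169, 1.28 rad / 3.1416 = 0.4074.

Emit:
{"fn": "send_rows", "kwargs": {
  "increments": [
    [0,0,0.0038,0,0.0127],
    [0,-0.0006,0.0088,0,0.0286],
    [0,-0.0019,0.0169,0,0.0541],
    [0,-0.0038,0.025,0,0.0796],
    [0,-0.0063,0.0331,0,0.105],
    [0,-0.0088,0.0413,0,0.1305],
    [0,-0.0125,0.0488,0,0.156],
    [0,-0.0169,0.0563,0,0.1814],
    [0,-0.0219,0.0631,0,0.2069],
    [0,-0.0269,0.0694,0,0.2324],
    [0,-0.0331,0.0756,0,0.2578],
    [0,-0.0394,0.0813,0,0.2833],
    [0,-0.0463,0.0863,0,0.3088],
    [0,-0.0531,0.0913,0,0.3342],
    [0,-0.0606,0.095,0,0.3597],
    [0,-0.0688,0.0981,0,0.382],
    [0,-0.0725,0.0994,0,0.3947],
    [0,-0.0763,0.1013,0,0.4074],
    [0,-0.0763,0.1013,0,0.4074]
  ]
}}

```text
time_s: 6.07
ee_pos: [0.6572, -0.2452, 0.0461]
tcp_rot: [0.998, 0.059, 0.002, 0.0]
force: [3.9, 0.5, 2.8]
gripper_width: 0.155
finger_force: 21.0
```

Converted, -12 cm / 80 = -0.15, -9 cm / 80 = -0.1125.

Emit:
{"fn": "send_rows", "kwargs": {
  "increments": [
    [0.15,0,0,0,0],
    [0.4,0,0,0,0],
    [0.6,0,0,0,0],
    [0.6,0,0,0,0],
    [0.6,0,0,0,0],
    [0.6,0,0,-0.0375,0],
    [0.6,0,0,-0.075,0],
    [0.6,0,0,-0.1125,0],
    [0.6,0,0,-0.15,0],
    [0.6,0,0,-0.15,0]
  ]
}}

```text
time_s: 6.9
ee_pos: [0.6584, -0.2462, 0.1724]
tcp_rot: [0.998, 0.059, 0.004, 0.003]
force: [0.7, -1.4, 1.2]
gripper_width: 0.603
finger_force: 0.0
```

```bash
python3 - <<'E'
from mv import *
grab('top','top2');d=grab('scene','scene2')
# where next: above the ring
show((.4392,.0021,.16,-np.pi/2),(.4392,.0021,.16,np.pi/2))
cv2.imwrite('pics/s2c.png',cv2.resize(d['image'][130:380,60:380],None,fx=2,fy=2))
E
```

```text
t 7.0 pos [ 0.6561 -0.2451  0.1669] yaw 0.119 j [-0.46  0.65  0.16  1.08 -0.    2.56] F [-0.9 -0.1 -1.4] w 0.598 0.0
[-18.61 -27.12   0.6 ] 1.69
[-18.61 -27.12   0.6 ] -1.452
```

View pics/s2c.png

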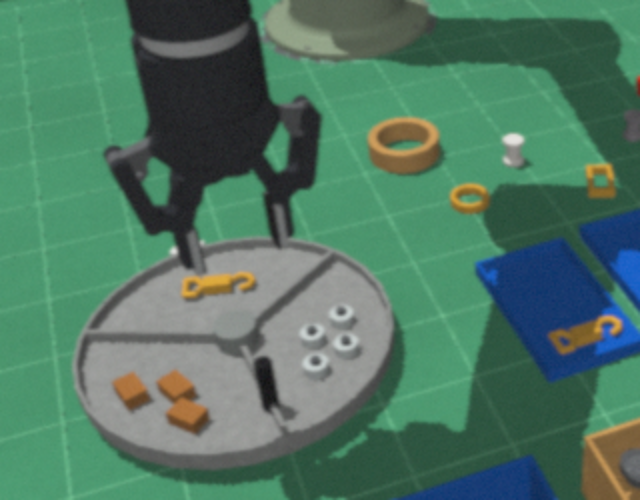

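The scene crop shows the hook lying in the bay nearest the robot, at (217,284) in the crop, with the peg on the far side. The fingers are clear, so the ring comes next.

Converted, -27.1 cm / 80 = -0.3388, -18.6 cm / 80 = -0.2325, -1.45 rad / 3.1416 = -0.4615.

Emit:
{"fn": "send_rows", "kwargs": {
  "increments": [
    [0.65,-0.2325,-0.3388,0.05,-0.4615],
    [0.65,-0.2325,-0.3388,0.0625,-0.4615],
    [0.65,-0.2325,-0.3388,0.0625,-0.4615],
    [0.65,-0.2325,-0.3388,0.0625,-0.4615],
    [0.65,-0.2325,-0.3388,0.0625,-0.4615],
    [0.65,-0.2325,-0.3388,0.0625,-0.4615],
    [0.65,-0.2325,-0.3388,0.0625,-0.4615],
    [0.65,-0.2325,-0.3388,0.0625,-0.4615],
    [0.65,-0.2325,-0.3388,0.0625,-0.4615],
    [0.65,-0.2325,-0.3388,0.0625,-0.4615],
    [0.65,-0.2325,-0.3388,0.0625,-0.4615],
    [0.65,-0.2325,-0.3388,0.0625,-0.4615],
    [0.65,-0.2325,-0.3388,0.0625,-0.4615],
    [0.65,-0.2325,-0.3388,0.0625,-0.4615],
    [0.65,-0.2325,-0.3388,0.0625,-0.4615],
    [0.65,-0.2325,-0.3388,0.0625,-0.4615]
  ]
}}

```text
time_s: 8.33
ee_pos: [0.4382, 0.0024, 0.1148]
tcp_rot: [0.708, 0.706, -0.0, -0.0]
force: [0.6, -0.6, 0.5]
gripper_width: 0.645
finger_force: 0.0
```

```bash
python3 - <<'E'
from mv import *
from m import *
d=grab('top','top3')
show((.4392,.0021,.001,np.pi/2))
# turntable check: peg, hook
c=min(blobs(brass(d)),key=lambda c:np.linalg.norm(np.array(cv2.minAreaRect(c)[0])-(481,262)))
r=cv2.minAreaRect((plane(d,c.reshape(-1,2),.03)[:,:2]*1e3).astype(np.float32));print(r)
cv2.imwrite('pics/t3c.png',cv2.resize(d['image'][140:330,395:565],None,fx=3,fy=3))
E
```

```text
t 8.3833 pos [0.4384 0.0023 0.115 ] yaw 1.568 j [-0.16  0.25 -0.64  0.69 -0.    1.41] F [-0.1 -0.5 -0.1] w 0.652 0.0
[-0.02  0.09 11.4 ] -0.003
((497.1483154296875, -255.61167907714844), (62.5709228515625, 24.704940795898438), 78.57434844970703)
```

View pics/t3c.png

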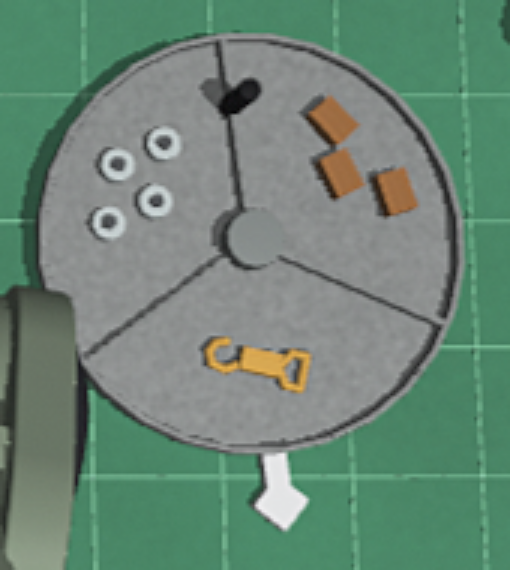

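The crop shows the hook lying at (258,363) in the bay that faces the pointer (285,500), with the peg opposite at (240,95). Now I'll pick up the ring.

Converted, 11.4 cm / 80 = 0.1425, 10.5 cm / 80 = 0.1313.

Emit:
{"fn": "send_rows", "kwargs": {
  "increments": [
    [0.65,0,0.0013,0.05,0],
    [0.65,0,0.0013,0.0875,0],
    [0.65,0,0.0013,0.1125,0],
    [0.65,0,0.0013,0.1313,0],
    [0.65,0,0.0013,0.1388,0],
    [0.65,0,0.0013,0.1425,0],
    [0.4,0,0.0013,0.1425,0],
    [0.3,0,0.0013,0.1425,0],
    [0.3,0,0.0013,0.1425,0],
    [0.3,0,0.0013,0.1425,0],
    [0.3,0,0.0013,0.1425,0]
  ],
  "newtons": 40
}}

```text
time_s: 9.3
ee_pos: [0.4404, 0.0023, 0.002]
tcp_rot: [0.708, 0.706, 0.001, 0.001]
force: [-0.2, 0.4, 2.0]
gripper_width: 0.438
finger_force: 40.3
```

```bash
python3 - <<'E'
from mv import *
d=load('top3')
a=plane(d,[[395+218/3,140+42/3],[395+254/3,140+237/3]],.03); print(a)
v=a[0]-np.array([.572,-.2545,.03]);print(np.degrees(np.arctan2(v[1],v[0])))
show((.4392,.0021,.06,np.pi/2),(.586,.124,.06,np.pi/2))
E
```

```text
[[ 0.6942999  -0.23923004  0.03      ]
 [ 0.57299783 -0.2576669   0.03      ]]
7.116930270679229
t 9.3 pos [0.4404 0.0023 0.002 ] yaw 1.569 j [-0.16  0.44 -0.75  0.38  0.    1.41] F [-0.2  0.4  2. ] w 0.438 40.26738949120045
[-0.02 -0.11 -5.8 ] -0.002
[12.2  14.54 -5.78] -0.002
```

Converted, 14.5 cm / 80 = 0.1813, 12.2 cm / 80 = 0.1525.

Emit:
{"fn": "send_rows", "kwargs": {
  "increments": [
    [0.3,0,0,-0.025,0],
    [0.3,0,0,-0.0625,0],
    [0.3,0.0375,0.0375,-0.0813,0],
    [0.3,0.075,0.0813,-0.0813,0],
    [0.3,0.1125,0.125,-0.0813,0],
    [0.3,0.1525,0.1813,-0.0813,0],
    [0.3,0.1525,0.1813,-0.0813,0],
    [0.3,0.1525,0.1813,-0.05,0],
    [0.3,0.1525,0.1813,-0.025,0],
    [0.3,0.1525,0.1813,-0.0125,0],
    [0.3,0.1525,0.1813,-0.0063,0],
    [0.3,0.1525,0.1813,-0.005,0]
  ]
}}

```text
time_s: 10.3
ee_pos: [0.584, 0.124, 0.0052]
tcp_rot: [0.708, 0.706, -0.001, -0.001]
force: [0.0, -0.3, 0.3]
gripper_width: 0.443
finger_force: 40.3
```

```bash
python3 - <<'E'
from mv import *
grab('top','top4')
d=grab('scene','scene4')
show((.586,.124,.006,np.pi/2),(.586,.124,.1,np.pi/2))
cv2.imwrite('pics/s4c.png',cv2.resize(d['image'][180:340,280:540],None,fx=3,fy=3))
E
```

```text
t 10.4 pos [0.5851 0.1239 0.0058] yaw 1.568 j [ 0.09  0.64 -0.32  0.61  0.    1.66] F [ 0.4 -0.6 -0.2] w 0.44 40.31257342547178
[ 0.01  0.09 -0.02] -0.002
[ 0.01  0.1  -9.42] -0.002
```

View pics/s4c.png

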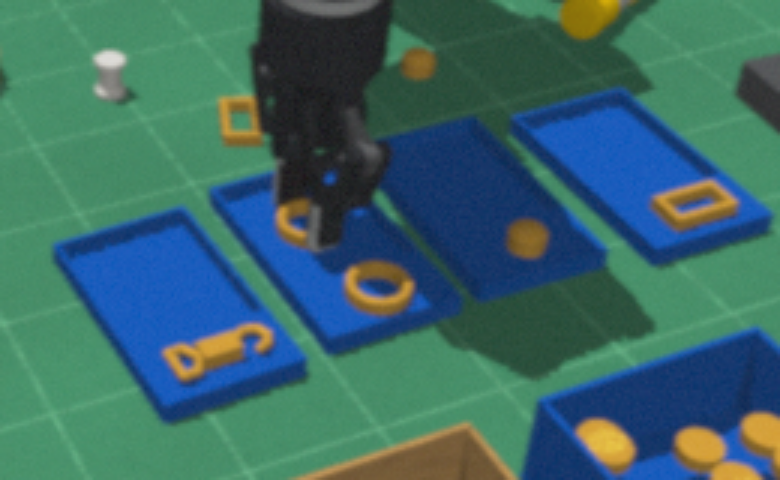

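The ring is held at (297,222) in the crop, just above the floor of the tray with the O-ring sample at (378,287). I'll release it and go to the loop.

Converted, -9 cm / 80 = -0.1125, -8 cm / 80 = -0.1.

Emit:
{"fn": "send_rows", "kwargs": {
  "increments": [
    [0.5,0,0.0013,0,0],
    [0.65,0,0.0013,0,0],
    [0.65,0,0.0013,0,0],
    [0.65,0,0.0013,0,0],
    [0.65,0,0.0013,-0.025,0],
    [0.65,0,0.0013,-0.0625,0],
    [0.65,0,0.0013,-0.1,0],
    [0.65,0,0.0013,-0.1125,0],
    [0.65,0,0.0013,-0.1125,0]
  ]
}}

```text
time_s: 11.15
ee_pos: [0.5885, 0.1243, 0.0986]
tcp_rot: [0.708, 0.706, 0.002, 0.002]
force: [0.7, 0.1, 0.0]
gripper_width: 0.65
finger_force: 0.0
```

```bash
python3 - <<'E'
from mv import *
a=np.deg2rad(158.3)
show((.4622,.1368,.07,a),(.4622,.1368,.001,a))
E
```

```text
t 11.15 pos [0.5885 0.1243 0.0986] yaw 1.569 j [ 0.09  0.53 -0.24  0.8  -0.    1.66] F [0.7 0.1 0. ] w 0.65 0.0
[  1.22 -12.65   2.78] -1.194
[  1.22 -12.69   9.68] -1.194
```

Converted, -12.5 cm / 80 = -0.1563, 2.8 cm / 80 = 0.035, -1.19 rad / 3.1416 = -0.3788.

Emit:
{"fn": "send_rows", "kwargs": {
  "increments": [
    [0.5,0.015,-0.1563,0.035,-0.3788],
    [0.5,0.015,-0.1563,0.035,-0.3788],
    [0.5,0.015,-0.1563,0.035,-0.3788],
    [0.5,0.015,-0.1563,0.035,-0.3788],
    [0.5,0.015,-0.1563,0.035,-0.3788],
    [0.5,0.015,-0.1563,0.035,-0.3788],
    [0.5,0.015,-0.1563,0.035,-0.3788],
    [0.5,0.015,-0.1563,0.035,-0.3788],
    [0.5,0.015,-0.1563,0.035,-0.3788],
    [0.5,0.015,-0.1563,0.035,-0.3788],
    [0.5,0.015,-0.1563,0.035,-0.3788],
    [0.5,0.015,-0.1563,0.035,-0.3788],
    [0.5,0.015,-0.1563,0.035,-0.3788],
    [0.5,0.015,-0.1563,0.035,-0.3788]
  ]
}}

```text
time_s: 12.32
ee_pos: [0.4606, 0.1363, 0.0668]
tcp_rot: [0.191, 0.982, -0.0, -0.0]
force: [0.2, -0.1, 0.4]
gripper_width: 0.505
finger_force: 0.0
```

```bash
python3 - <<'E'
from mv import *
a=np.deg2rad(158.3)
show((.4622,.1368,.001,a))
E
```

```text
t 12.3167 pos [0.4606 0.1363 0.0668] yaw 2.758 j [ 0.13  0.39 -0.59  0.6  -0.    0.52] F [ 0.2 -0.1  0.4] w 0.505 0.0
[-0.13  0.11  6.58] -0.005
```

Converted, 6.6 cm / 80 = 0.0825, 6 cm / 80 = 0.075.

Emit:
{"fn": "send_rows", "kwargs": {
  "increments": [
    [0.5,-0.0013,0.0013,0.0375,0],
    [0.5,-0.0013,0.0013,0.0625,0],
    [0.5,-0.0013,0.0013,0.075,0],
    [0.5,-0.0013,0.0013,0.0825,0],
    [0.5,-0.0013,0.0013,0.0825,0],
    [0.3,-0.0013,0.0013,0.0825,0],
    [0.2,-0.0013,0.0013,0.0825,0],
    [0.2,-0.0013,0.0013,0.0825,0],
    [0.2,-0.0013,0.0013,0.0825,0],
    [0.2,-0.0013,0.0013,0.0825,0]
  ]
}}

```text
time_s: 13.15
ee_pos: [0.463, 0.137, 0.0021]
tcp_rot: [0.19, 0.982, 0.0, 0.001]
force: [-1.3, 0.4, 4.4]
gripper_width: 0.286
finger_force: 39.7
```

```bash
python3 - <<'E'
from mv import *
show((.594,.346,.06,2.76))
E
```

```text
t 13.15 pos [0.463  0.137  0.0021] yaw 2.759 j [ 0.13  0.5  -0.64  0.44 -0.    0.52] F [-1.3  0.4  4.4] w 0.286 39.745731353759766
[-4.35 24.28 -5.76] -0.001
```

Converted, 24.2 cm / 80 = 0.3025, -4.35 cm / 80 = -0.0544.

Emit:
{"fn": "send_rows", "kwargs": {
  "increments": [
    [0.2,0,0,-0.025,0],
    [0.2,0,0,-0.0625,0],
    [0.2,-0.0088,0.05,-0.0813,0],
    [0.2,-0.0175,0.1,-0.0813,0],
    [0.2,-0.0263,0.15,-0.0813,0],
    [0.2,-0.035,0.2,-0.0813,0],
    [0.2,-0.0438,0.25,-0.0813,0],
    [0.2,-0.0544,0.3025,-0.0813,0],
    [0.2,-0.0544,0.3025,-0.0813,0],
    [0.2,-0.0544,0.3025,-0.0813,0],
    [0.2,-0.0544,0.3025,-0.05,0],
    [0.2,-0.0544,0.3025,-0.025,0],
    [0.2,-0.0544,0.3025,-0.0125,0],
    [0.2,-0.0544,0.3025,-0.0063,0],
    [0.2,-0.0544,0.3025,-0.005,0],
    [0.2,-0.0544,0.3025,-0.005,0]
  ]
}}

```text
time_s: 14.48
ee_pos: [0.5928, 0.3444, 0.0059]
tcp_rot: [0.191, 0.982, -0.0, -0.0]
force: [0.6, -0.0, -0.6]
gripper_width: 0.282
finger_force: 39.6
```

```bash
python3 - <<'E'
from mv import *
d=grab('scene','scene5')
show((.594,.346,.006,2.76))
cv2.imwrite('pics/s5c.png',cv2.resize(d['image'][170:310,330:570],None,fx=3,fy=3))
E
```

```text
t 14.5333 pos [0.5932 0.3446 0.0061] yaw 2.758 j [ 0.42  0.77 -0.05  0.75 -0.    0.8 ] F [-1.4 -0.8 -0.6] w 0.292 39.579981565475464
[-0.03  0.16  0.01] -0.002
```

View pics/s5c.png

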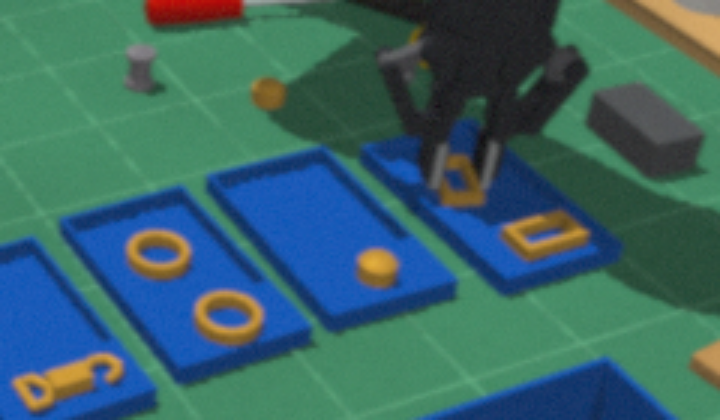

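The crop shows the ring lying in its tray at (158,253) and the loop held at (460,182) in the loop tray. I'll release the loop and go to the foot.

Converted, -8 cm / 80 = -0.1, -5 cm / 80 = -0.0625.

Emit:
{"fn": "send_rows", "kwargs": {
  "increments": [
    [0.32,0,0.0013,0,0],
    [0.48,0,0.0013,0,0],
    [0.48,0,0.0013,0,0],
    [0.48,0,0.0013,0,0],
    [0.48,0,0.0013,-0.025,0],
    [0.48,0,0.0013,-0.0625,0],
    [0.48,0,0.0013,-0.1,0],
    [0.48,0,0.0013,-0.1,0],
    [0.48,0,0.0013,-0.1,0]
  ]
}}

```text
time_s: 15.28
ee_pos: [0.5951, 0.3469, 0.088]
tcp_rot: [0.19, 0.982, 0.001, 0.002]
force: [0.2, -1.2, -0.9]
gripper_width: 0.479
finger_force: 0.0
```

```bash
python3 - <<'E'
from mv import *
show((.4486,.2862,.07,2.76))
E
```

```text
t 15.2833 pos [0.5951 0.3469 0.088 ] yaw 2.759 j [0.42 0.69 0.02 0.9  0.   0.8 ] F [ 0.2 -1.2 -0.9] w 0.479 0.0
[ 11.33 -11.11   1.72] -0.001
```

Converted, 11.3 cm / 80 = 0.1413, -11.1 cm / 80 = -0.1388.

Emit:
{"fn": "send_rows", "kwargs": {
  "increments": [
    [0.48,0.1413,-0.1388,0.0213,0],
    [0.48,0.1413,-0.1388,0.0213,0],
    [0.48,0.1413,-0.1388,0.0213,0],
    [0.48,0.1413,-0.1388,0.0213,0],
    [0.48,0.1413,-0.1388,0.0213,0],
    [0.48,0.1413,-0.1388,0.0213,0],
    [0.48,0.1413,-0.1388,0.0213,0]
  ]
}}

```text
time_s: 15.87
ee_pos: [0.4475, 0.2855, 0.0681]
tcp_rot: [0.19, 0.982, 0.0, 0.0]
force: [0.4, 0.6, 0.5]
gripper_width: 0.481
finger_force: 0.0
```

```bash
python3 - <<'E'
from mv import *
show((.4486,.2862,.001,2.76))
E
```

```text
t 15.8667 pos [0.4475 0.2855 0.0681] yaw 2.759 j [ 0.43  0.46 -0.46  0.65 -0.    0.81] F [0.4 0.6 0.5] w 0.481 0.0
[-0.07  0.1   6.71] -0.001
```

Converted, 6.7 cm / 80 = 0.0838, 6 cm / 80 = 0.075.

Emit:
{"fn": "send_rows", "kwargs": {
  "increments": [
    [0.48,-0.0013,0.0013,0.0375,0],
    [0.48,-0.0013,0.0013,0.0625,0],
    [0.48,-0.0013,0.0013,0.075,0],
    [0.48,-0.0013,0.0013,0.0838,0],
    [0.48,-0.0013,0.0013,0.0838,0],
    [0.3,-0.0013,0.0013,0.0838,0],
    [0.15,-0.0013,0.0013,0.0838,0],
    [0.15,-0.0013,0.0013,0.0838,0],
    [0.15,-0.0013,0.0013,0.0838,0],
    [0.15,-0.0013,0.0013,0.0838,0]
  ]
}}

```text
time_s: 16.7
ee_pos: [0.449, 0.2862, 0.002]
tcp_rot: [0.19, 0.982, 0.0, 0.001]
force: [0.2, 0.9, 2.8]
gripper_width: 0.255
finger_force: 39.4
```

```bash
python3 - <<'E'
from mv import *
show((.583,.2325,.06,2.76))
E
```

```text
t 16.7 pos [0.449  0.2862 0.002 ] yaw 2.759 j [ 0.43  0.56 -0.51  0.5  -0.    0.81] F [0.2 0.9 2.8] w 0.255 39.36684934952609
[-14.44   0.03  -5.78] -0.001
```

Converted, -14.4 cm / 80 = -0.18, -3.5 cm / 80 = -0.0438.

Emit:
{"fn": "send_rows", "kwargs": {
  "increments": [
    [0.15,0,0,-0.025,0],
    [0.15,0,0,-0.0625,0],
    [0.15,-0.0438,0,-0.075,0],
    [0.15,-0.0875,0,-0.075,0],
    [0.15,-0.1375,0,-0.075,0],
    [0.15,-0.18,0,-0.075,0],
    [0.15,-0.18,0,-0.075,0],
    [0.15,-0.18,0,-0.075,0],
    [0.15,-0.18,0,-0.05,0],
    [0.15,-0.18,0,-0.025,0],
    [0.15,-0.18,0,-0.0125,0],
    [0.15,-0.18,0,-0.0063,0],
    [0.15,-0.18,0,-0.0044,0],
    [0.15,-0.18,0,-0.0044,0],
    [0.15,-0.18,0,-0.0044,0]
  ]
}}

```text
time_s: 17.95
ee_pos: [0.5817, 0.2326, 0.0054]
tcp_rot: [0.19, 0.982, 0.0, 0.0]
force: [-0.5, -0.2, 0.5]
gripper_width: 0.255
finger_force: 39.3
```

```bash
python3 - <<'E'
from mv import *
d=grab('scene','scene6')
show((.583,.2325,.005,2.76))
cv2.imwrite('pics/s6c.png',cv2.resize(d['image'][170:310,330:570],None,fx=3,fy=3))
E
```

```text
t 18.0 pos [0.5819 0.2325 0.0054] yaw 2.759 j [ 0.26  0.68 -0.23  0.65  0.    0.64] F [ 0.8 -1.4 -1.2] w 0.256 39.275440769806664
[-0.1   0.04  0.04] -0.001
```

View pics/s6c.png

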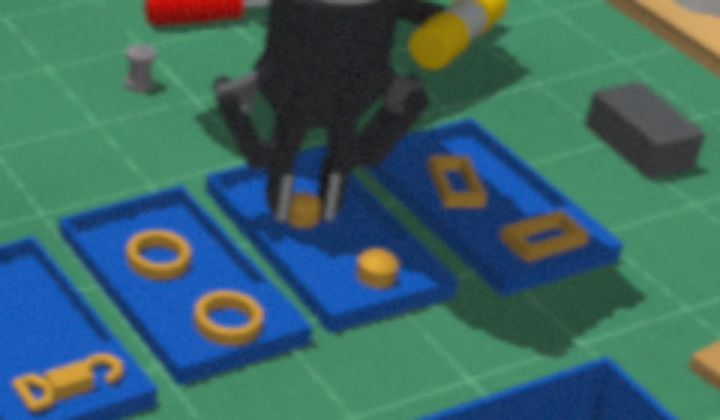

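The crop shows the foot held upright at (303,208) in its tray, the loop lying flat at (457,180) and the ring flat at (158,253). I'll release the foot and go towards the hook.

Converted, -12 cm / 80 = -0.15, -9 cm / 80 = -0.1125.

Emit:
{"fn": "send_rows", "kwargs": {
  "increments": [
    [0.3,0,0,0,0],
    [0.48,0,0,0,0],
    [0.48,0,0,0,0],
    [0.48,0,0,0,0],
    [0.48,0,0,-0.025,0],
    [0.48,0,0,-0.0625,0],
    [0.48,0,0,-0.1125,0],
    [0.48,0,0,-0.15,0],
    [0.48,0,0,-0.15,0]
  ]
}}

```text
time_s: 18.75
ee_pos: [0.5863, 0.2333, 0.132]
tcp_rot: [0.19, 0.982, 0.002, 0.005]
force: [1.0, 0.4, 0.0]
gripper_width: 0.477
finger_force: 0.0
```

```bash
python3 - <<'E'
from mv import *
show((.44,.0,.125,1.37))
E
```

```text
t 18.75 pos [0.5863 0.2333 0.132 ] yaw 2.759 j [ 0.26  0.54 -0.12  0.9   0.    0.64] F [1.  0.4 0. ] w 0.477 0.0
[  4.86 -27.11   0.47] 1.389
```

Converted, -27.1 cm / 80 = -0.3388, 4.9 cm / 80 = 0.0613, 1.39 rad / 3.1416 = 0.4425.

Emit:
{"fn": "send_rows", "kwargs": {
  "increments": [
    [0.4,0.0613,-0.3388,0.0063,0.4425],
    [0.4,0.0613,-0.3388,0.0063,0.4425],
    [0.4,0.0613,-0.3388,0.0063,0.4425],
    [0.4,0.0613,-0.3388,0.0063,0.4425],
    [0.4,0.0613,-0.3388,0.0063,0.4425],
    [0.4,0.0613,-0.3388,0.0063,0.4425],
    [0.4,0.0613,-0.3388,0.0063,0.4425],
    [0.4,0.0613,-0.3388,0.0063,0.4425],
    [0.4,0.0613,-0.3388,0.0063,0.4425],
    [0.4,0.0613,-0.3388,0.0063,0.4425],
    [0.4,0.0613,-0.3388,0.0063,0.4425],
    [0.4,0.0613,-0.3388,0.0063,0.4425],
    [0.4,0.0613,-0.3388,0.0063,0.4425],
    [0.4,0.0613,-0.3388,0.0063,0.4425]
  ]
}}

```text
time_s: 19.92
ee_pos: [0.4352, -0.001, 0.1197]
tcp_rot: [0.774, 0.633, -0.0, -0.0]
force: [0.4, 0.3, 1.2]
gripper_width: 0.402
finger_force: 0.0
```

```bash
python3 - <<'E'
from mv import *
from m import *
np.set_printoptions(precision=4,suppress=True)
t=grab('top','top7'); s=grab('scene','scene7'); mid=[]
for d in(t,s):
    P=depthpts(d); near=np.hypot(P[...,0]-.497,P[...,1]+.256)<.05
    m=brass(d); m[~near]=0
    big=max(blobs(m,5),key=cv2.contourArea)
    r=cv2.minAreaRect((plane(d,big.reshape(-1,2),.03)[:,:2]*1e3).astype(np.float32)); print('whole',np.round(r[0]+r[1]+(r[2],),1))
    M=cv2.resize(m,None,fx=4,fy=4,interpolation=cv2.INTER_CUBIC); M=((M>127)*255).astype(np.uint8)
    for k in(17,21,25):
        o=cv2.morphologyEx(M,cv2.MORPH_OPEN,cv2.getStructuringElement(cv2.MORPH_ELLIPSE,(k,k)))
        b=blobs(o,50)
        if not b: continue
        c=max(b,key=cv2.contourArea); px=(c.reshape(-1,2)-1.5)/4
        r=cv2.minAreaRect((plane(d,px,.03)[:,:2]*1e3).astype(np.float32)); mm=cv2.moments(c); cen=(np.array([mm['m10'],mm['m01']])/mm['m00']-1.5)/4
        print(k,len(b),np.round(r[0]+r[1]+(r[2],),1),'cen',cen,plane(d,cen,.03)[0])
        if k==21: mid.append((d,cen))
print('tri',triang(mid)); show((.4958,-.2556,.1,1.37))
E
```

```text
whole [ 497.1 -255.6   62.6   24.7   78.6]
17 1 [ 497.1 -260.1   30.    15.4   77. ] cen [482.2843 260.405 ] [ 0.4972 -0.2601  0.03  ]
21 1 [ 497.3 -259.7   28.6   15.    75.8] cen [482.1519 260.4081] [ 0.4972 -0.2598  0.03  ]
25 1 [ 497.3 -259.6   28.    15.    75.8] cen [482.0119 260.428 ] [ 0.4972 -0.2596  0.03  ]
whole [ 504.8 -258.3   62.3   27.6   74.9]
17 2 [ 502.9 -261.7   29.5   25.9   80.6] cen [166.3808 272.0132] [ 0.5035 -0.2625  0.03  ]
21 1 [ 502.9 -261.3   28.6   25.7   80.5] cen [166.5296 272.0268] [ 0.5036 -0.2622  0.03  ]
25 1 [ 502.9 -261.3   28.6   25.4   80.5] cen [166.5314 272.0017] [ 0.5036 -0.2622  0.03  ]
tri [ 0.4976 -0.2616  0.025 ]
t 20.0167 pos [ 0.4353 -0.0009  0.1197] yaw 1.371 j [-0.17  0.24 -0.64  0.69  0.    1.6 ] F [-0.3  0.5  0.1] w 0.402 0.0
[-23.75  11.     1.97] 0.001
```

```bash
python3 - <<'E'
from mv import *
show((.4975,-.2608,.09,1.345))
E
```

```text
t 20.0167 pos [ 0.4353 -0.0009  0.1197] yaw 1.371 j [-0.17  0.24 -0.64  0.69  0.    1.6 ] F [-0.3  0.5  0.1] w 0.402 0.0
[-24.23  11.27   2.97] 0.026
```

Converted, -24.2 cm / 80 = -0.3025, 11.3 cm / 80 = 0.1413, 0.03 rad / 3.1416 = 0.0095.

Emit:
{"fn": "send_rows", "kwargs": {
  "increments": [
    [0.4,-0.3025,0.1413,0.025,0.0095],
    [0.4,-0.3025,0.1413,0.025,0.0095],
    [0.4,-0.3025,0.1413,0.025,0.0095],
    [0.4,-0.3025,0.1413,0.025,0.0095],
    [0.4,-0.3025,0.1413,0.025,0.0095],
    [0.4,-0.3025,0.1413,0.025,0.0095],
    [0.4,-0.3025,0.1413,0.025,0.0095],
    [0.4,-0.3025,0.1413,0.0375,0.0095],
    [0.4,-0.3025,0.1413,0.0375,0.0095],
    [0.4,-0.3025,0.1413,0.0375,0.0095]
  ]
}}

```text
time_s: 20.85
ee_pos: [0.4961, -0.2592, 0.0887]
tcp_rot: [0.784, 0.621, -0.0, -0.002]
force: [0.4, 0.2, -0.1]
gripper_width: 0.4
finger_force: 0.0
```

```bash
python3 - <<'E'
from mv import *
show((.4975,-.2608,.022,1.345))
E
```

```text
t 20.85 pos [ 0.4961 -0.2592  0.0887] yaw 1.34 j [-0.61  0.48 -0.36  0.74  0.    1.19] F [ 0.4  0.2 -0.1] w 0.4 0.0
[-0.13  0.19  6.66] -0.005
```

Converted, 6.6 cm / 80 = 0.0825, 6 cm / 80 = 0.075.

Emit:
{"fn": "send_rows", "kwargs": {
  "increments": [
    [0.4,-0.0013,0.0013,0.0375,0],
    [0.4,-0.0013,0.0013,0.0625,0],
    [0.4,-0.0013,0.0013,0.075,0],
    [0.4,-0.0013,0.0013,0.0825,0],
    [0.4,-0.0013,0.0013,0.0825,0],
    [0.2,-0.0013,0.0013,0.0825,0],
    [0,-0.0013,0.0013,0.0825,0],
    [0,-0.0013,0.0013,0.0825,0],
    [0,-0.0013,0.0013,0.0825,0],
    [0,-0.0013,0.0013,0.0825,0],
    [0,-0.0013,0.0013,0.0825,0]
  ],
  "newtons": 40
}}

```text
time_s: 21.77
ee_pos: [0.499, -0.2624, 0.025]
tcp_rot: [0.784, 0.621, 0.001, 0.001]
force: [-0.1, 1.3, 6.8]
gripper_width: 0.145
finger_force: 40.5
```

```bash
python3 - <<'E'
from mv import *
show((.598,.015,.10,1.345))
E
```

```text
t 21.7667 pos [ 0.499  -0.2624  0.025 ] yaw 1.339 j [-0.62  0.57 -0.41  0.6   0.    1.19] F [-0.1  1.3  6.8] w 0.145 40.48492206260562
[29.27  3.27 -7.51] -0.006
```

Converted, 28.8 cm / 80 = 0.36, 24 cm / 80 = 0.3, -0.26 rad / 3.1416 = -0.0828.

Emit:
{"fn": "send_rows", "kwargs": {
  "increments": [
    [0,0,0,-0.025,0],
    [0,0,0,-0.0625,0],
    [0,0,0,-0.1,0],
    [0,0.05,0.0063,-0.1,0],
    [0,0.1,0.0113,-0.1,-0.0318],
    [0,0.15,0.0175,-0.1,-0.0637],
    [0,0.2,0.0225,-0.1,-0.0828],
    [0,0.25,0.0275,-0.1,-0.0828],
    [0,0.3,0.0338,-0.1,-0.0828],
    [0,0.36,0.0425,-0.1,-0.0828],
    [0,0.36,0.0425,-0.1,-0.0828],
    [0,0.36,0.0425,-0.075,-0.0828],
    [0,0.36,0.0425,-0.0375,-0.0828],
    [0,0.36,0.0425,-0.0125,-0.0828],
    [0,0.36,0.0425,-0.0125,-0.0828]
  ]
}}

```text
time_s: 23.02
ee_pos: [0.5938, 0.0106, 0.0297]
tcp_rot: [0.697, 0.717, -0.002, -0.003]
force: [-1.0, 0.1, -0.9]
gripper_width: 0.142
finger_force: 39.8
```

```bash
python3 - <<'E'
from mv import *
d=grab('scene','scene8')
show((.598,.01,.008,1.6))
cv2.imwrite('pics/s8c.png',cv2.resize(d['image'][180:340,280:540],None,fx=3,fy=3))
E
```

```text
t 23.0667 pos [0.5952 0.0104 0.0318] yaw 1.599 j [-0.11  0.61 -0.3   0.67 -0.    1.44] F [-0.7 -0.7  0.2] w 0.148 39.784716702997684
[-0.05  0.29  2.38] -0.001
```

View pics/s8c.png

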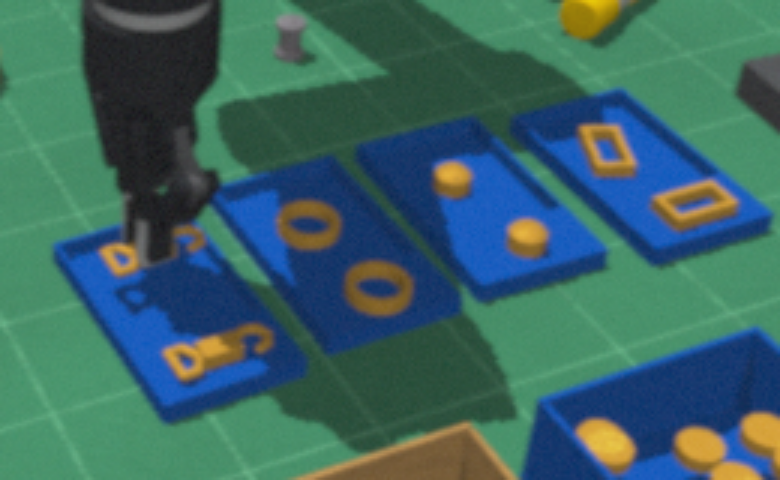

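The hook is held above its tray at (150,250) in the crop. The foot stands at (452,180), and the ring at (309,225) and loop at (608,150) are lying flat. I'll lower the hook, release it and rise.

Emit:
{"fn": "send_rows", "kwargs": {
  "increments": [
    [0,0,0.0025,0.0125,0],
    [0,0,0.0025,0.0225,0],
    [0,0,0.0025,0.0275,0],
    [0,0,0.0025,0.03,0],
    [0,0,0.0025,0.03,0],
    [0,0,0.0025,0.03,0],
    [0.2,0,0.0025,0.03,0],
    [0.4,0,0.0025,0.03,0],
    [0.4,0,0.0025,0.03,0],
    [0.4,0,0.0025,0.03,0],
    [0.4,0,0.0025,0,0],
    [0.4,0,0.0025,-0.0375,0],
    [0.4,0,0.0025,-0.0875,0],
    [0.4,0,0.0025,-0.1375,0],
    [0.4,0,-0.125,-0.1375,0],
    [0.4,0,-0.25,-0.1375,0],
    [0.4,0,-0.25,-0.1375,0],
    [0.4,0,-0.25,-0.1375,0],
    [0.4,0,-0.25,-0.1375,0],
    [0.4,0,-0.25,-0.1375,0]
  ]
}}

```text
time_s: 24.73
ee_pos: [0.3883, 0.0061, 0.1424]
tcp_rot: [0.697, 0.717, -0.003, -0.004]
force: [-1.1, -0.4, -0.7]
gripper_width: 0.404
finger_force: 0.0
```

```bash
python3 - <<'E'
from mv import *
from m import *
d=grab('top','top9'); s=grab('scene','scene9'); P=depthpts(d)
show()
for c in blobs(brass(d)):
    px=c.reshape(-1,2); p=plane(d,px,.012); r=cv2.minAreaRect((p[:,:2]*1e3).astype(np.float32))
    m=np.zeros((480,640),np.uint8); cv2.drawContours(m,[c],-1,255,-1); m&=brass(d)
    if .5<r[0][0]/1e3<.65 and -50<r[0][1]<400: print(np.round(r[0]+r[1],1),np.percentile(P[m>0][:,2],[10,50,90]).round(3))
cv2.imwrite('pics/fin.png',np.vstack([cv2.resize(d['image'][140:310,110:560],(790,298)),cv2.resize(s['image'][180:340,280:560],(520,297)).copy() if 0 else np.hstack([cv2.resize(s['image'][180:340,280:560],(520,297)),np.zeros((297,270,3),np.uint8)])]))
E
```

```text
t 24.8333 pos [0.3967 0.0049 0.1442] yaw 1.598 j [-0.17  0.13 -0.69  0.74  0.    1.37] F [ 0.8 -0.1  0.5] w 0.4 0.0
[580.4 230.6  20.8  20.4] [0.013 0.017 0.02 ]
[583.3 123.3  37.5  35.2] [0.009 0.013 0.016]
[598.3  15.7  22.6  61.4] [0.007 0.011 0.014]
[591.6 342.4  27.   45.1] [0.006 0.011 0.014]
```

View pics/fin.png

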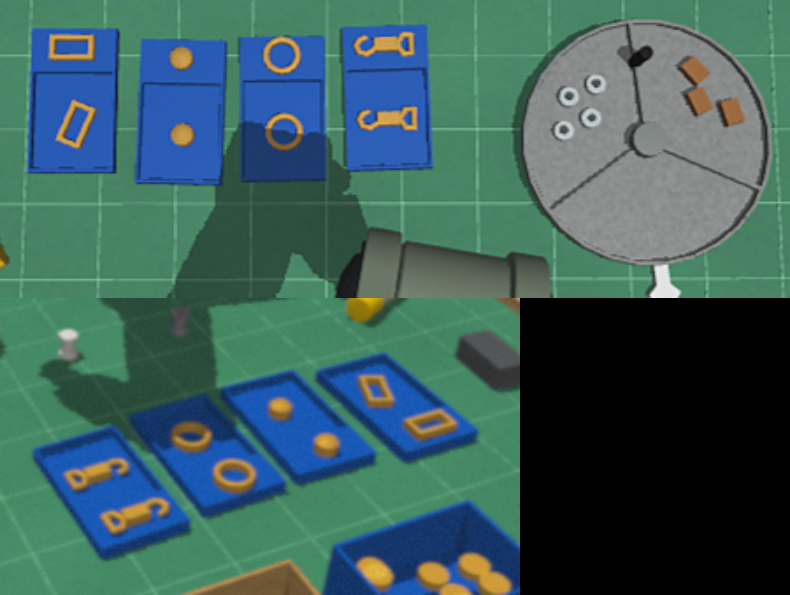

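All four pieces lie near the centres of their own trays. In the top panel the loop is at (75,124), the foot at (182,134), the ring at (284,132) and the hook at (387,119), and the measured positions agree. The carousel is still and the arm is clear.

```bash
python3 -c "
from plant import manip
print(manip.finish_job())"
```

```text
the job is handed in; nothing more can be done
None
```

The job is handed in at about 25 s of the 104 s allowed: the hook's bay was turned to face the pointer before the hook came out, and the last images show all four pieces released in their matching trays with the foot upright (the hand-in gave no verdict).

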